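# Lay out the weld kit on its outlined pads

## Robot

A 6-joint arm with a two-finger parallel gripper is mounted at the origin on the work surface; the furniture and walls round the work are solid. World frame = base frame: x ahead of the robot, y to its left, z up, the work surface at z = 0. Lengths are in mm, angles in rad, forces in N, time in s.
With the tool pointing down it reaches from about 225 to 875 mm from the base axis. Payload 3.4 kg.
Tool frame: the origin (TCP) lies midway between the tips of the shut fingers; the grasp point (between the pads) lies 19 mm behind it; z points along the fingers, y is the line along which they close (so a half turn about z gives the same grasp; the last joint's range is limited). The gripper opens to 85 mm and grips with 20 to 120 N. Pads are 22 mm wide; open, the fingers measure 114 mm over their backs; the gripper's body (76 mm by 85 mm) begins 54 mm behind the grasp point. The pads swing forward as they close: fully open they stand 13 mm farther back than shut.
Start: joints at [-1.273, 0.276, 1.505, -0, 1.361, -0.121], TCP at [233.835, -525.342, 231.328] pointing down, gripper open.
Joint ranges: [-2.89, 2.89], [-0.75, 2.08], [0.22, 2.7], [-1.18, 4.32], [0.11, 2.71], [-2.7, 2.7]. Speed limits (rad/s): [2.57, 2.57, 3.14, 3.14, 3.14, 3.14].

## Interface

Orientations are given as a unit quaternion [x, y, z, w].
In Python, from cell import env, optics, ticket gives the robot as it stands. The module is installed in compiled form; this text tells all that it offers.
- The arm moves only by the shell command python3 -m creep 'ROWS' [FORCE]. ROWS is JSON, one flat list of numbers, 5 for each row, row after row: the shift along the tool's x, y, z in mm, then the turn about the tool's z in degrees, then the finger opening in mm, from 0 to 85.4. A call has 1 to 5 rows; each row is the pose to reach, as a shift and turn from the pose commanded when the call began, along the tool's axes at that moment; what a row does not reach only later rows make up. A row lasts 1/8 s, in which the tool goes at most 62.5 mm and 10.7 degrees, less where a joint would pass 70% of its speed; a pose out of reach is approached as far as the arm can. A call with a gripper value outside its range is refused whole. The fingers move at their own pace and stop on an object; FORCE is the grip in N (left out, the last holds). Time passes only in rows, so rows that repeat a pose let the fingers close. It gives the time, the measured TCP pose, the force, the opening and the grip force at its end, in the units of the state.
- env.get_obs(): the state, without advancing time (a new reading comes with each control period).
- optics.snapshot(name): name is "scene" or "top" or "wrist"; returns a dict with "color" (400x640x3 uint8, red, green, blue), "fx", "fy", "cx", "cy" (pixels), "dist" ([k1, k2, p1, p2, k3] as OpenCV has them; the pictures are not rectified), "R" (3x3) and "t" (3): a world point X has camera coordinates R X + t; the wrist camera has in their place "mount" (4x4, takes a point from camera to tool coordinates, whose origin is the TCP and whose axes are the flange's). Camera axes: x right, y down, z forward; pixel columns grow to the right and rows downward; lengths in mm; the calibration is good to about 2 mm. A picture is of the moment at which its call begins: read the wrist's pose just before it. There is no depth.
- ticket.sign_off(): hands the job in; it is judged then, once.
The state is a dict: "time_s": time; "qpos": joint angles; "joint_velocities": joint speeds; "joint_torque": joint torques, N m; "eef_pos": TCP position; "tool_rot": TCP orientation; "force": force on the tool from outside, world axes, zero at the start; "moment": the same for the moment, N m; "finger_gap": opening from 0.0 (shut) to 1.0 (fully open); "grip_force": force on a finger pad.
Only numpy, scipy, OpenCV 4.12 (cv2) and the standard library are available. Lean on these libraries where they do the work, as an engineer would, in place of code of your own. Each camera call takes 0.05 s, during which the arm holds its last target. There are 200 camera calls.

## Task

Lay out the kit for the next weldment: put the pipe ring, the folded channel, the bolt and the nut each on the pad whose raised outline matches its shape, lying flat inside the outline, the bolt with its head at the wide end of its outline. Lift the pipe ring straight up off the post of its light stand, so that the stand is neither tipped nor dragged away.

Things in the scene. Friction and masses are not known exactly. Their poses are not given: they have to be found in the camera images.
- pipe_ring_mid (a point): Centre (half-way up) of the dark steel pipe ring, a plain open tube piece standing on end: 48 outside diameter, bore 40, 52 high; about 0.34 kg; z is its axis. At the start it stands loosely over the post of ring_stand, its lower rim on the stand's foot.
- ring_stand: Light loose stand (0.12 kg) that carries the pipe ring: round grey foot 74 in diameter, 4 thick, with an upright post 26 in diameter in its middle, post top 66 above the bench. Origin on the bench at the middle of the foot, z up. The ring has 7 play round the post, and its lower rim must rise at least 62 above the foot to be clear. It is easily tipped.
- channel_mid (a point): Centre (half-way up) of the bright folded U-shaped channel, open side up: 37 wide along its x, 105 long along its y, 26 high; about 0.2 kg. Lies flat; grasp it across its width. Either end is alike.
- nut_mid (a point): Centre (half-way up) of the bright hexagon nut lying flat: 24 across flats, 27 over corners, 14 high; about 0.085 kg. Its x axis is square to two of the flats.
- bolt_mid (a point): Middle of the bright hexagon-head bolt lying down, 10 above its underside: 80 long overall along its y, head at the +y end; shank 16 thick, about 2 above the bench at the middle; about 0.19 kg. Grasp it across the shank (along its x).
- bolt_head (a point): Middle of the bolt's head, 35 from bolt_mid along +y of the bolt; the head is 27 wide, 24 high, 11 thick.
- pipe_pad: Fixed square grey-painted steel pad 80 x 80, 3 thick, with a round raised outline of 62 diameter (centre line) for the pipe ring. The outline is a dark bead 4 wide that stands 2 above the pad's face, as on all four pads. Origin at the middle of the underside, on the bench, z up; the face is 3 above it.
- channel_pad: Fixed grey-painted steel pad 60 (x) x 128 (y), 3 thick, with a rectangular raised outline 49 x 117 for the channel, long side along y. Origin at the middle of the underside; outline centred there.
- nut_pad: Fixed square grey-painted steel pad 56 x 56, 3 thick, with a small hexagonal raised outline, 36 across flats, for the nut. Origin at the middle of the underside; outline centred there. Between the parts (-y side) and the pads (+y side) stand a fixed vice (x over 0.39 m, y -0.17 to 0.03 m, 160 high) and a toggle clamp (x about 0.46, y 0.05 to 0.2 m, under 200 high): carry over them.
- bolt_pad: Fixed grey-painted steel pad 52 (x) x 104 (y), 3 thick, with a T-shaped raised outline 92 long for the bolt: the shank part is 28 wide, the wide end for the head is 40 wide and 23 long and lies at +y. Origin at the middle of the underside, which is the middle of the outline's length: bolt_mid belongs over it.
Not all that is in view belongs to the job. Of the things that look like the part that bears pipe_ring_mid, the middle-sized one is meant.

How it is judged:
By the outcome, as a careful person would: the job done as asked, in the order asked, and still so for the second after the job is handed in, with the robot touching nothing.
It also fails if it takes over 128 s, if anything falls off the work surface, if the arm or the gripper's body presses on something with over 40 N, if the wrist force passes 120 N, or if a joint passes its speed limit or range.

## Working session

There is one attempt and no reset: what is moved stays moved. The work goes in short steps, Python scripts to look and compute and a shell command to move; the robot and the scene stay as the last step left them, time stands still between calls to the robot, and variables do not carry over. Pictures are saved under pics/ and viewed, at most 14 in all, crops included, and the job is handed in when it is done.

```bash
mkdir -p pics
cat > h.py <<'E'
import numpy as np, cv2
from cell import env, optics, ticket
from scipy.spatial.transform import Rotation as Ro
def cam(name):
    o=env.get_obs(); s=optics.snapshot(name)
    s['K']=np.array([[s['fx'],0,s['cx']],[0,s['fy'],s['cy']],[0,0,1.]]); s['d']=np.array(s['dist'],float)
    if name=='wrist':
        T=np.eye(4); T[:3,:3]=Ro.from_quat(o['tool_rot']).as_matrix(); T[:3,3]=o['eef_pos']
        W=np.linalg.inv(T@np.array(s['mount'])); s['R']=W[:3,:3]; s['t']=W[:3,3]
    s['R']=np.array(s['R']); s['t']=np.array(s['t']).ravel()
    return s
def save(s,f,crop=None,k=1):
    im=s['color'][:,:,::-1]
    if crop: u0,v0,u1,v1=crop; im=im[v0:v1,u0:u1]
    cv2.imwrite('pics/'+f,cv2.resize(im,None,fx=k,fy=k,interpolation=cv2.INTER_CUBIC))
def w(s,uv,z):
    p=cv2.undistortPoints(np.array(uv,float).reshape(-1,1,2),s['K'],s['d']).reshape(-1,2)
    r=np.c_[p,np.ones(len(p))]@s['R']; c=-s['R'].T@s['t']
    z=np.broadcast_to(z,len(p))
    return c+r*((z-c[2])/r[:,2])[:,None]
def px(s,X):
    return cv2.projectPoints(np.array(X,float).reshape(-1,1,3),cv2.Rodrigues(s['R'])[0],s['t'],s['K'],s['d'])[0].reshape(-1,2)
E
python3 - <<'E'
from h import *
o=env.get_obs(); print(o)
print(Ro.from_quat(o['tool_rot']).as_matrix().round(3))
for n in('scene','top'):
    s=cam(n); save(s,n+'0.png',k=1.25); print(n,-s['R'].T@s['t'])
s=optics.snapshot('wrist');print(np.round(s['mount'],3),s['fx'])
E
```

```text
{'time_s': 0.0, 'qpos': array([-1.27294113e+00,  2.76551602e-01,  1.50616444e+00, -4.72504147e-06,
        1.36070434e+00, -1.20990228e-01]), 'joint_velocities': array([-0.00202859,  0.00048129, -0.0011793 ,  0.00058591, -0.00044427,
        0.00100285]), 'joint_torque': array([-4.57784627e-04, -4.16774333e+01, -2.45802426e+01, -9.09161463e-05,
        1.10528211e-02,  1.91978410e-05]), 'eef_pos': array([ 233.69185258, -524.7670117 ,  230.45198988]), 'tool_rot': array([ 9.78150582e-01,  2.07895656e-01, -8.30114469e-05, -9.10093260e-04]), 'force': array([ 1.83712374, -0.3511609 ,  0.47491342]), 'moment': array([-0.00480278,  0.0375933 ,  0.04265498]), 'grip_force': 0.0, 'finger_gap': 0.9989299550824605}
[[ 0.914  0.407 -0.001]
 [ 0.407 -0.914  0.002]
 [ 0.    -0.002 -1.   ]]
scene [-266.31744749 -807.0257428   654.66457416]
top [ 274.15597014   15.4734843  1307.44260383]
[[ 1.0000e-03 -9.6400e-01 -2.6700e-01  6.7347e+01]
 [ 1.0000e+00  1.0000e-03 -0.0000e+00  1.3400e-01]
 [ 1.0000e-03 -2.6700e-01  9.6400e-01 -1.4182e+02]
 [ 0.0000e+00  0.0000e+00  0.0000e+00  1.0000e+00]] 284.19783391516603
```

View pics/scene0.png

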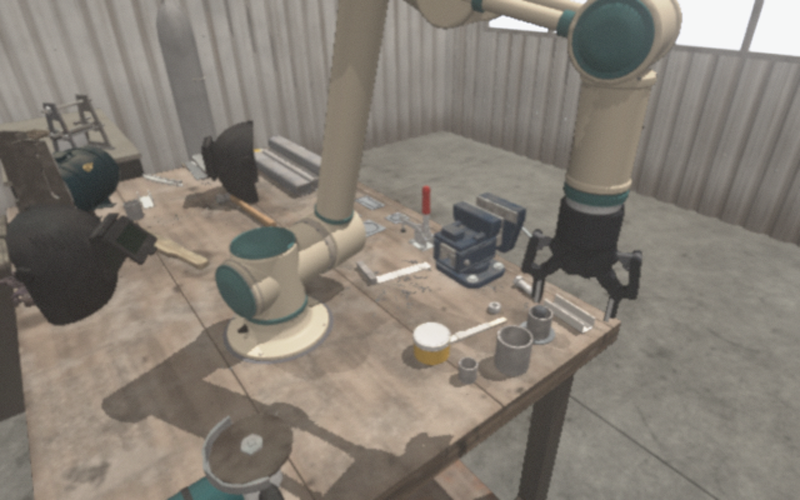

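View pics/top0.png

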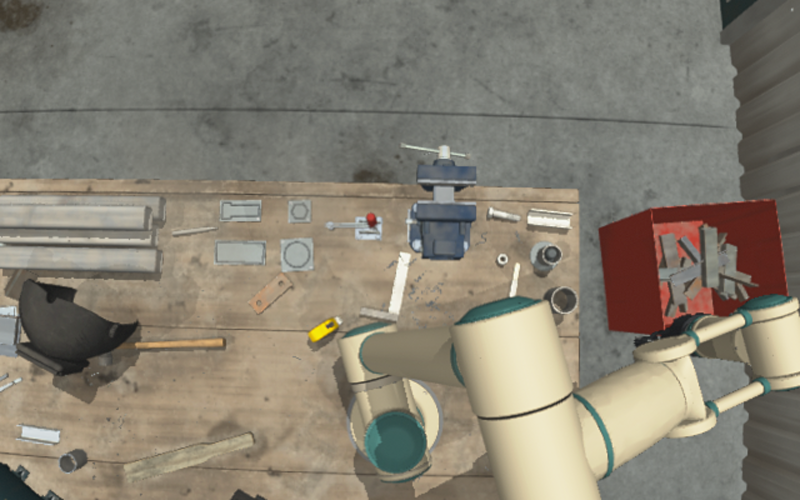

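The pictures show these pipe-ring candidates: on the stand (top 548,255; scene 539,322), a big tube (563,300; 513,349), a small one (scene 468,369) and a far tube (72,460). The one on the stand is the middle size. The channel is at (549,218), the bolt at (505,214) and the nut at (502,260). The pads are at top (240,210) for the bolt, (299,210) for the nut, (240,252) for the channel and (297,254) for the pipe. I'll check each in close crops.

Run:
```python
from h import *
s=cam('top'); 
a=s['color'][150:260,380:480,::-1]; b=s['color'][150:260,165:265,::-1]
cv2.imwrite('pics/c1.png',cv2.resize(np.hstack([b,a]),None,fx=4,fy=4,interpolation=cv2.INTER_CUBIC)[:600])
s=cam('wrist'); save(s,'w1.png',k=1.25)
```

```text
(no output)
```

View pics/c1.png

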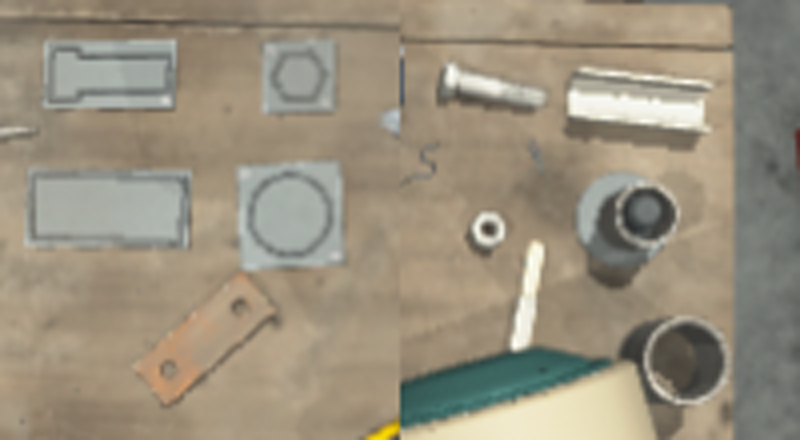

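View pics/w1.png

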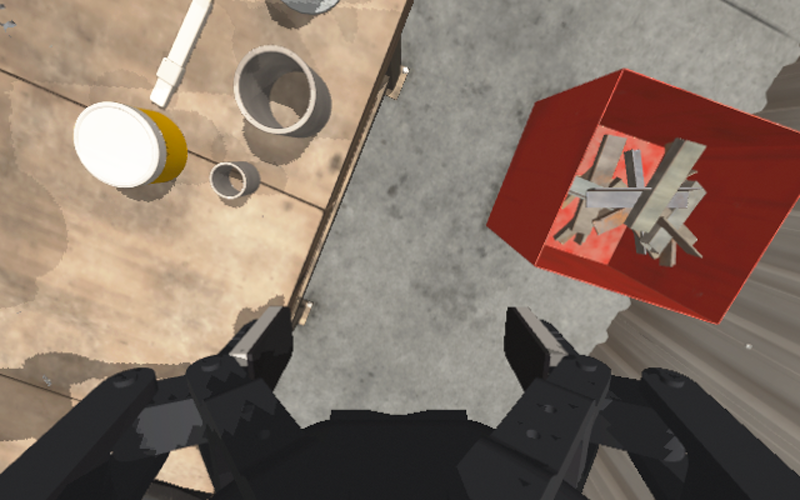

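The ring on the stand (crop 646,213) is confirmed as the middle-sized tube; the bolt's head is at its left (+y) end. The wrist view shows the big and small distractor rings. Next I'll turn these pixels into positions.

```bash
cat >> h.py <<'E'
def go(x,y,z,yaw,o=None):
    """shift/turn for a TCP target; yaw (deg) of tool x axis"""
    o=o or env.get_obs(); R=Ro.from_quat(o['tool_rot']).as_matrix()
    y0=np.degrees(np.arctan2(R[1,0],R[0,0])); d=R.T@(np.array([x,y,z])-o['eef_pos'])
    t=(y0-yaw+180)%360-180
    return 'shift',d.round(1),'turn',round(t,1),'yaw0',round(y0,1)
E
python3 - <<'E'
from h import *
s=cam('top')
L=lambda a:[(x/4+165,y/4+150) for x,y in a]
Rr=lambda a:[((x-400)/4+380,y/4+150) for x,y in a]
for n,a,z in [('bolt head,end',[(447,82),(545,97)],12),('channel corners',[(578,68),(712,85),(568,118),(708,130)],26),('ring top',[(646,213)],56),('foot',[(583,208),(620,262)],4),('nut',[(488,230)],14),('bigring',[(684,360)],70)]:
    print(n,w(s,Rr(a),z)[:,:2].round(1).tolist())
for n,a in dict(bolt=[(46,40),(178,40),(44,107),(175,109)],nut=[(264,41),(334,41),(262,111),(333,112)],chan=[(29,169),(191,172),(25,245),(189,248)],pipe=[(238,166),(340,162),(242,270),(344,263)]).items():
    p=w(s,L(a),3)[:,:2]; print(n,p.round(0).tolist(),p.mean(0).round(1), 'topedge',(p[0]-p[1]+p[2]-p[3]).round(0))
print(go(400,-265,300,0))
E
```

```text
bolt head,end [[509.4, -224.0], [500.0, -300.0]]
channel corners [[520.7, -322.1], [510.9, -426.5], [482.0, -314.3], [476.0, -423.0]]
ring top [[407.9, -365.4]]
foot [[416.0, -331.9], [375.0, -360.9]]
nut [[396.1, -256.0]]
bigring [[299.5, -389.7]]
bolt [[528.0, 442.0], [530.0, 338.0], [475.0, 440.0], [476.0, 338.0]] [502.  389.5] topedge [ -3. 206.]
nut [[530.0, 271.0], [531.0, 217.0], [476.0, 270.0], [476.0, 215.0]] [503.3 243.4] topedge [ -2. 109.]
chan [[427.0, 449.0], [427.0, 323.0], [368.0, 449.0], [369.0, 322.0]] [397.5 385.9] topedge [ -2. 254.]
pipe [[433.0, 287.0], [438.0, 208.0], [353.0, 280.0], [360.0, 203.0]] [395.9 244.6] topedge [-12. 156.]
('shift', array([ 257.6, -170.1,  -68.9]), 'turn', np.float64(24.0), 'yaw0', np.float64(24.0))
```

Run:
```python
from h import *
print(go(445,-310,230,0))
```

```text
('shift', array([ 280.4, -110.7,    1.1]), 'turn', np.float64(24.0), 'yaw0', np.float64(24.0))
```

```bash
python3 -m creep '[280,-111,0,24,85,280,-111,0,24,85,280,-111,0,24,85,280,-111,0,24,85,280,-111,0,24,85]' 60; python3 -m creep '[0,0,0,0,85,0,0,0,0,85,0,0,0,0,85]'
python3 - <<'E'
from h import *
s=cam('wrist'); save(s,'w2.png',k=1.25); np.savez('w2.npz',**{k:s[k] for k in('K','d','R','t','color')})
E
```

```text
time_s: 0.92
eef_pos: [445.7, -308.4, 231.4]
tool_rot: [1.0, 0.0, 0.0, 0.0]
force: [0.8, -1.4, 0.5]
finger_gap: 0.994
grip_force: 0.0
time_s: 1.3
eef_pos: [443.6, -311.1, 231.2]
tool_rot: [1.0, -0.001, -0.0, 0.0]
force: [0.5, 0.5, -0.0]
finger_gap: 0.994
grip_force: 0.0
```

View pics/w2.png

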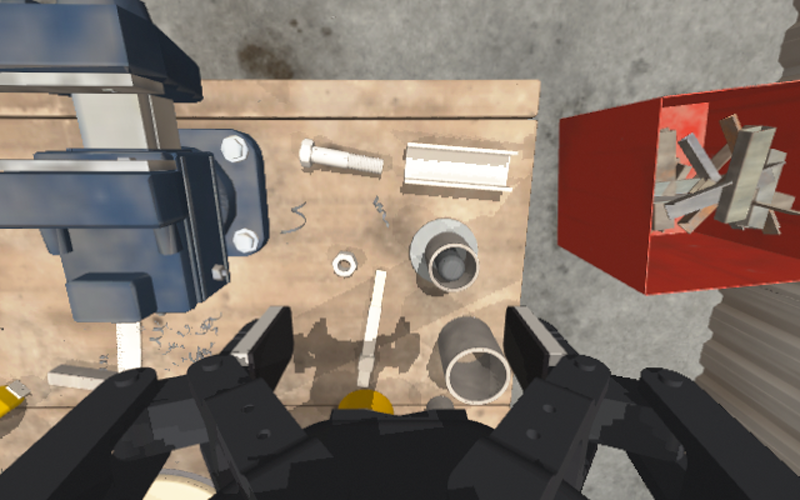

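The view is clear. At 1.25x, the ring top is at (453.5,268), the stand foot at (444,248), the nut at (344,265), the bolt from head (300,152) to tip (383,166), and the channel's top edges run (405,142)-(516,152) and (403,184)-(512,192).

Run:
```python
from h import *
s=dict(np.load('w2.npz'))
for n,a,z in [('ring L R T B',[(429,268),(478,268),(453.5,244),(453.5,292.5)],56),('foot L T',[(410,248),(444,219)],4),('nut',[(344,264.5),(332.5,264.5),(356,264.5)],14),('bolt head/end',[(300,153),(383,166)],11),('ch',[(405,142),(516,152),(403,184),(512,192)],26)]:
    print(n,w(s,np.array(a)/1.25,z)[:,:2].round(1).tolist())
```

```text
ring L R T B [[406.7, -340.3], [406.6, -386.2], [429.9, -362.3], [382.0, -364.3]]
foot L T [[412.2, -324.1], [443.7, -359.6]]
nut [[396.8, -254.0], [396.9, -241.8], [396.8, -266.7]]
bolt head/end [[510.6, -215.2], [498.2, -296.5]]
ch [[520.5, -317.9], [511.3, -422.1], [481.9, -316.1], [474.1, -421.6]]
```

```bash
python3 -m creep '[-38,53,40,0,85,-38,53,100,0,85,-38,53,100,0,85,-38,53,100,0,85,-38,53,100,0,85]'
python3 - <<'E'
from h import *
s=cam('wrist'); save(s,'w3.png',k=1.25); np.savez('w3.npz',**{k:s[k] for k in('K','d','R','t','color')})
E
```

```text
time_s: 1.98
eef_pos: [408.0, -364.2, 133.7]
tool_rot: [1.0, 0.0, 0.002, 0.002]
force: [-0.0, -1.2, 0.2]
finger_gap: 0.998
grip_force: 0.0
```

View pics/w3.png

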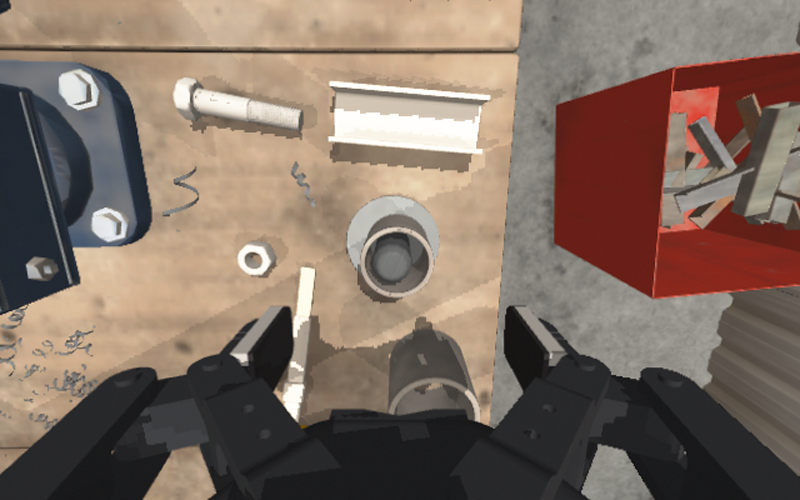

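Run:
```python
from h import *
s=dict(np.load('w3.npz'))
for n,a,z in [('ring L R T B',[(360,262),(433,262),(396.5,227),(396.5,299)],56),('post',[(392,260)],66),('foot L R T',[(347,240),(440,240),(394,196)],4),('nut',[(256,259),(236,259),(275,258)],14),('bolt head/end',[(173,97),(302,119)],11),('ch',[(331,82),(490,97),(329,148),(480,153)],26),('stick',[(302,268),(315,268)],5),('bigring',[(435,378)],70)]:
    print(n,w(s,np.array(a)/1.25,z)[:,:2].round(1).tolist())
print(go(406.5,-363.5,16,0), env.get_obs()['eef_pos'])
```

```text
ring L R T B [[407.5, -340.0], [407.5, -387.2], [430.6, -363.6], [381.8, -363.5]]
post [[411.9, -360.8]]
foot L R T [[409.7, -324.6], [409.7, -397.7], [444.1, -361.6]]
nut [[397.1, -255.9], [397.1, -240.7], [397.9, -270.5]]
bolt head/end [[511.9, -210.5], [498.3, -297.5]]
ch [[519.3, -321.4], [510.5, -424.3], [478.7, -318.0], [475.5, -420.1]]
stick [[386.9, -288.0], [386.9, -298.4]]
bigring [[331.2, -389.1]]
('shift', array([ -1.8,  -0.9, 117.7]), 'turn', np.float64(0.0), 'yaw0', np.float64(0.0)) [ 407.96495283 -363.95576576  133.66263405]
```

```bash
python3 -m creep '[-2,-1,40,0,72,-2,-1,75,0,72,-2,-1,100,0,72,-2,-1,117,0,72,-2,-1,117,0,72]' && python3 -m creep '[0,0,0,0,66,0,0,0,0,58,0,0,0,0,52,0,0,0,0,46,0,0,0,0,40]' 60 && python3 -m creep '[0,0,0,0,40,0,0,0,0,40,0,0,0,0,40]'
```

```text
time_s: 2.65
eef_pos: [405.0, -361.8, 14.5]
tool_rot: [1.0, 0.0, -0.0, -0.0]
force: [-0.3, -0.4, -0.1]
finger_gap: 0.845
grip_force: 0.0
time_s: 3.28
eef_pos: [404.9, -362.4, 15.2]
tool_rot: [1.0, -0.0, 0.001, 0.0]
force: [-0.8, 0.8, 6.9]
finger_gap: 0.549
grip_force: 60.4
time_s: 3.65
eef_pos: [404.9, -362.4, 15.2]
tool_rot: [1.0, -0.0, 0.001, 0.0]
force: [-0.5, 0.4, 5.9]
finger_gap: 0.546
grip_force: 60.3
```

```bash
python3 -m creep '[0,0,-3,0,40,0,0,-8,0,40,0,0,-18,0,40,0,0,-30,0,40,0,0,-42,0,40]' && python3 -m creep '[0,0,-12,0,40,0,0,-25,0,40,0,0,-50,0,40,0,0,-80,0,40,0,0,-120,0,40]'
python3 - <<'E'
from h import *
a=cam('scene'); b=cam('wrist')
A=cv2.resize(a['color'][200:350,350:510],None,fx=2.4,fy=2.4); B=cv2.resize(b['color'],None,fx=.65,fy=.65)
H=np.zeros((360,384+416,3),np.uint8); H[:,:384]=A[:360]; H[:260,384:]=B; cv2.imwrite('pics/lift.png',H[:,:,::-1])
o=env.get_obs();print(o['eef_pos'],o['force'],o['finger_gap']); print(go(396,244.5,230,0))
E
```

```text
time_s: 4.28
eef_pos: [404.6, -362.2, 57.4]
tool_rot: [1.0, -0.0, 0.0, 0.0]
force: [-0.3, -0.3, -3.3]
finger_gap: 0.546
grip_force: 62.0
time_s: 4.9
eef_pos: [403.9, -361.3, 177.0]
tool_rot: [1.0, -0.0, -0.001, -0.001]
force: [1.3, -0.8, -3.1]
finger_gap: 0.545
grip_force: 62.2
[ 406.61681452 -364.43069555  181.27687195] [ 1.2865484  -1.03351582 -3.19168191] 0.5458112945707206
('shift', array([ -10.3, -608.5,  -53.6]), 'turn', np.float64(0.0), 'yaw0', np.float64(0.0))
```

View pics/lift.png

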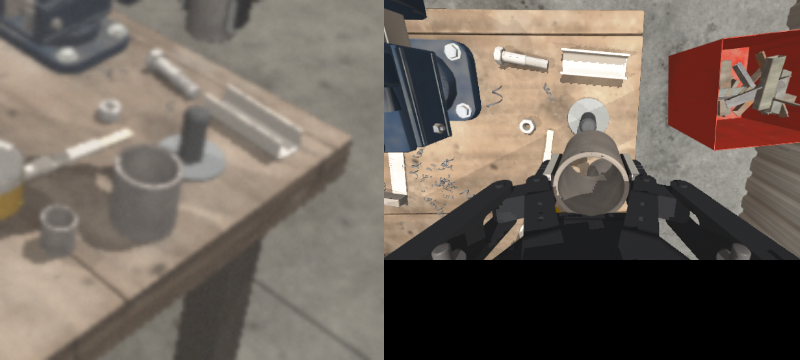

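The stand is upright in place (post at 195,130 in the crop) and the ring is held. I'll carry it over the vice to the pads.

```bash
python3 -m creep '[0,0,-70,0,40,-5,-40,-80,0,40,-8,-100,-80,0,40,-10,-160,-80,0,40,-10,-220,-80,0,40]' && python3 -m creep '[0,-60,0,0,40,0,-120,0,0,40,0,-180,0,0,40,0,-240,0,0,40,0,-300,0,0,40]' && python3 -m creep '[0,-50,0,0,40,0,-75,0,0,40,0,-88,0,0,40,0,-88,0,0,40,0,-88,0,0,40]'
python3 - <<'E'
from h import *
s=cam('wrist'); save(s,'w4.png',k=1.25); np.savez('w4.npz',**{k:s[k] for k in('K','d','R','t','color')})
print(env.get_obs()['eef_pos'])
E
```

```text
time_s: 5.62
eef_pos: [393.5, -140.0, 255.3]
tool_rot: [1.0, -0.001, -0.0, -0.001]
force: [2.7, 0.2, -2.6]
finger_gap: 0.55
grip_force: 63.8
time_s: 6.25
eef_pos: [393.5, 159.7, 255.4]
tool_rot: [1.0, 0.0, -0.0, 0.0]
force: [2.1, -0.3, -2.8]
finger_gap: 0.545
grip_force: 63.8
time_s: 6.88
eef_pos: [394.4, 244.8, 256.0]
tool_rot: [1.0, -0.001, -0.0, 0.001]
force: [0.2, -0.1, -3.7]
finger_gap: 0.549
grip_force: 63.7
[394.52351438 244.75008558 256.12288264]
```

View pics/w4.png

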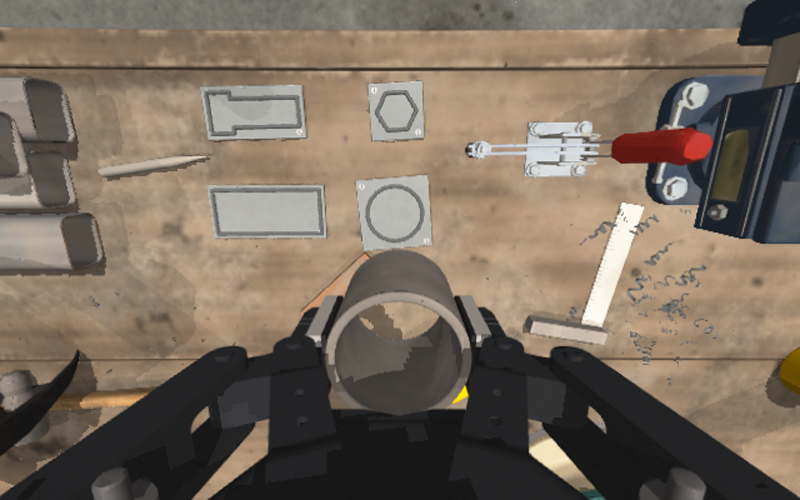

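The view is over the pads. At 1.25x, the round outline is centred at (394,213), the hexagon at (396.5,110.5), the channel pad corners run from (208,186) to (327,238) and the bolt pad corners from (201,89) to (307,136), wide end on the left (+y).

Run:
```python
from h import *
s=dict(np.load('w4.npz'))
for n,a in dict(circ=[(365,213),(424,213),(394,184),(394,243)],pipe=[(358,179),(429,175),(432,245),(363,250)],hexc=[(374,112),(418,110),(396.5,91),(397,131)],nut=[(368,84),(422,81),(424,138),(372,141)],chan=[(208,186),(324,185),(327,238),(212,239)],bolt=[(201,89),(303,85),(307,136),(206,140)]).items():
    p=w(s,np.array(a)/1.25,3)[:,:2]; e=p[0]-p[1]; f=p[3]-p[2]
    print(n,p.round(0).tolist(),p.mean(0).round(1),'ang',np.degrees(np.arctan2(-(e+f)[0],(e+f)[1])).round(1))
print(go(396,244,17,0))
```

```text
circ [[397.0, 281.0], [397.0, 215.0], [429.0, 249.0], [362.0, 249.0]] [396.  248.6] ang 45.1
pipe [[434.0, 288.0], [438.0, 211.0], [360.0, 205.0], [354.0, 285.0]] [396.4 247.2] ang 3.7
hexc [[502.0, 269.0], [504.0, 224.0], [522.0, 246.0], [484.0, 245.0]] [503.1 246. ] ang 41.9
nut [[529.0, 275.0], [532.0, 220.0], [477.0, 217.0], [474.0, 272.0]] [502.6 245.9] ang 3.0
chan [[426.0, 452.0], [428.0, 325.0], [368.0, 325.0], [367.0, 456.0]] [397.2 389.7] ang 0.5
bolt [[524.0, 445.0], [528.0, 341.0], [479.0, 340.0], [474.0, 447.0]] [501.1 393.3] ang 2.3
('shift', array([  1.5,   0.5, 239.1]), 'turn', np.float64(-0.1), 'yaw0', np.float64(-0.1))
```

```bash
python3 -m creep '[1,-2,60,0,40,1,-2,120,0,40,1,-2,180,0,40,1,-2,215,0,40,1,-2,234,0,40]' && python3 -m creep '[0,0,2,0,40,0,0,4,0,40,0,0,4,0,40,0,0,4,0,40]'
```

```text
time_s: 7.55
eef_pos: [394.8, 246.4, 20.5]
tool_rot: [1.0, -0.001, -0.001, 0.001]
force: [0.4, 0.3, -3.2]
finger_gap: 0.548
grip_force: 63.6
time_s: 8.05
eef_pos: [396.2, 248.1, 19.1]
tool_rot: [1.0, -0.0, 0.001, -0.0]
force: [-0.2, -0.3, -3.5]
finger_gap: 0.548
grip_force: 63.7
```

```bash
python3 -m creep '[0,0,2,0,40,0,0,3,0,40,0,0,3,0,40,0,0,3,0,40]';  python3 - <<'E'
from h import *
s=cam('wrist'); save(s,'w5.png'); save(cam('scene'),'x.png')
print(env.get_obs()['eef_pos'],env.get_obs()['force'])
E
```

```text
time_s: 8.55
eef_pos: [395.6, 247.9, 15.2]
tool_rot: [1.0, -0.0, -0.0, 0.0]
force: [-0.1, -0.2, -4.1]
finger_gap: 0.551
grip_force: 63.7
[395.52648074 247.9145745   15.22884974] [ 0.20228489  0.01521937 -2.72535363]
```

```bash
python3 -m creep '[0,0,1,0,40,0,0,1,0,40,0,0,1.5,0,40,0,0,1.5,0,40]'; python3 -m creep '[0,0,0,0,52,0,0,0,0,56,0,0,0,0,62,0,0,0,0,72,0,0,0,0,72]';  python3 -m creep '[0,0,0,0,72,0,0,-30,0,72,0,0,-85,0,72,0,0,-140,0,85,0,0,-200,0,85]'; python3 -m creep '[0,20,0,0,85,0,20,0,0,85,0,20,0,0,85]'
python3 - <<'E'
from h import *
s=cam('wrist'); save(s,'w5.png',k=1.25); np.savez('w5.npz',**{k:s[k] for k in('K','d','R','t','color')})
E
```

```text
time_s: 9.15
eef_pos: [395.7, 248.0, 14.3]
tool_rot: [1.0, -0.0, 0.0, -0.0]
force: [-1.2, -0.8, 4.9]
finger_gap: 0.547
grip_force: 64.5
time_s: 9.78
eef_pos: [395.6, 247.9, 13.7]
tool_rot: [1.0, -0.0, 0.0, 0.0]
force: [-0.5, 0.6, 0.1]
finger_gap: 0.847
grip_force: 0.0
time_s: 10.4
eef_pos: [395.0, 247.7, 215.3]
tool_rot: [1.0, -0.0, -0.0, 0.0]
force: [1.6, -0.2, -0.1]
finger_gap: 0.994
grip_force: 0.0
time_s: 10.78
eef_pos: [395.0, 228.1, 213.0]
tool_rot: [1.0, -0.0, -0.001, 0.0]
force: [-0.3, 0.3, 0.3]
finger_gap: 0.996
grip_force: 0.0
```

View pics/w5.png

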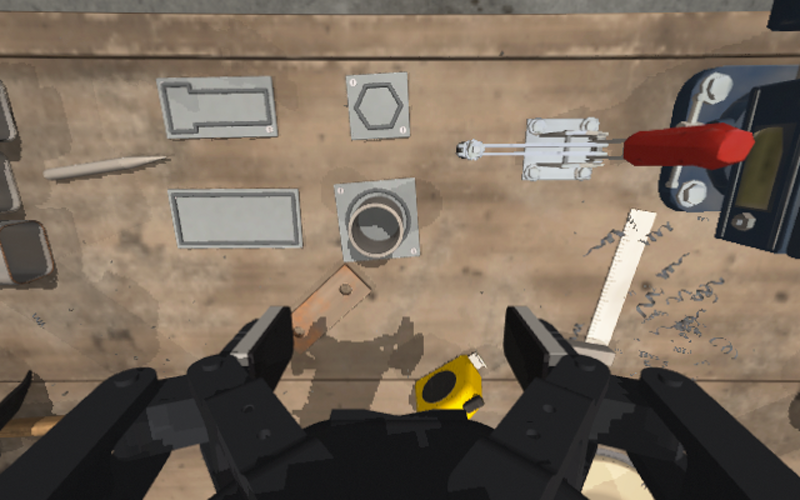

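The ring stands in its outline: its top is centred at (376,230) and the outline at about (377,219). I'll check that numerically.

Run:
```python
from h import *
s=dict(np.load('w5.npz'))
print('ring',w(s,np.array([(349,229),(404,229),(376,202),(376,258)])/1.25,55)[:,:2].round(1).tolist())
for n,a in dict(circ=[(344,219),(411,219),(377,187)],pipe=[(335,184),(414,178),(421,257),(343,264)],nut=[(347,77),(407,72),(410,136),(352,140)],chan=[(167,190),(299,188),(302,247),(179,248)],bolt=[(158,80),(272,76),(278,133),(165,140)]).items():
    p=w(s,np.array(a)/1.25,3)[:,:2]
    print(n,p.round(0).tolist(),p.mean(0).round(1))
print(go(440,-371,250,85))
```

```text
ring [[398.9, 270.2], [398.9, 222.8], [422.1, 246.5], [372.8, 247.3]]
circ [[398.0, 282.0], [398.0, 215.0], [430.0, 249.0]] [408.6 248.5]
pipe [[433.0, 289.0], [438.0, 212.0], [358.0, 204.0], [351.0, 285.0]] [395.  247.8]
nut [[528.0, 274.0], [532.0, 220.0], [477.0, 217.0], [474.0, 271.0]] [502.6 245.5]
chan [[427.0, 453.0], [429.0, 325.0], [369.0, 326.0], [368.0, 451.0]] [398. 389.]
bolt [[524.0, 444.0], [528.0, 341.0], [480.0, 341.0], [473.0, 447.0]] [501.4 393.2]
('shift', array([ 45. , 599.1, -37. ]), 'turn', np.float64(-85.0), 'yaw0', np.float64(-0.0))
```

```bash
python3 -m creep '[10,60,-37,0,85,20,120,-37,0,85,30,180,-37,0,85,40,240,-37,0,85,50,300,-37,0,85]' && python3 -m creep '[10,60,0,0,85,20,120,0,0,85,30,180,0,0,85,40,240,0,0,85,50,298,0,0,85]' && python3 -m creep '[0,0,0,-10,75,0,0,0,-20,75,0,0,0,-30,75,0,0,0,-40,75,0,0,0,-50,75]' >/dev/null&& python3 -m creep '[0,0,20,-10,72,0,0,60,-20,72,0,0,100,-30,72,0,0,110,-35,72,0,0,110,-35,72]' && python3 -m creep '[0,0,0,0,72,0,0,0,0,72]' >/dev/null
python3 - <<'E'
from h import *
s=cam('wrist'); save(s,'w6.png',k=1.25); np.savez('w6.npz',**{k:s[k] for k in('K','d','R','t','color')})
print(env.get_obs()['eef_pos'])
E
```

```text
time_s: 11.45
eef_pos: [445.6, -72.7, 250.1]
tool_rot: [1.0, 0.0, -0.0, -0.0]
force: [1.6, 0.1, 0.0]
finger_gap: 0.994
grip_force: 0.0
time_s: 12.08
eef_pos: [495.8, -370.8, 249.4]
tool_rot: [1.0, -0.0, -0.0, -0.001]
force: [0.5, 0.6, 0.1]
finger_gap: 0.995
grip_force: 0.0
time_s: 13.32
eef_pos: [495.0, -368.1, 138.5]
tool_rot: [0.738, 0.675, -0.0, -0.002]
force: [-0.3, 0.4, 0.8]
finger_gap: 0.846
grip_force: 0.0
[ 495.82669953 -369.48032215  141.63416266]
```

View pics/w6.png

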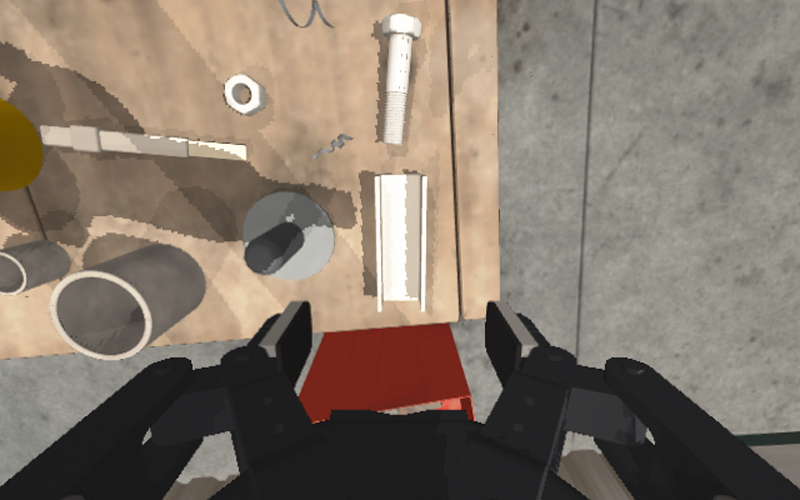

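The channel lies at (401,244) between the fingers, its edges running (375,176)-(378,312) and (427,176)-(425,312), and is well aligned. The bolt runs from (403,14) to (393,144).

Run:
```python
from h import *
s=dict(np.load('w6.npz'))
p=w(s,np.array([(375,176),(427,176),(378,312),(425,312)])/1.25,26)[:,:2];print(p.round(1).tolist(),p.mean(0))
print('bolt',w(s,np.array([(403,13),(402,40),(393,144)])/1.25,[12,12,10])[:,:2].round(1).tolist())
print('nut',w(s,np.array([(244.5,94.5)])/1.25,14)[:,:2].round(1).tolist())
c=p.mean(0);print(go(c[0],c[1],5,85.2))
```

```text
[[484.2, -317.0], [521.0, -320.2], [475.6, -421.8], [512.6, -425.0]] [ 498.36239872 -370.9734983 ]
bolt [[513.0, -213.8], [511.0, -229.6], [498.8, -296.1]]
nut [[398.5, -254.4]]
('shift', array([ -1.1,   2.5, 136.6]), 'turn', np.float64(-0.2), 'yaw0', np.float64(85.0))
```

```bash
python3 -m creep '[-1,2,50,0,72,-1,2,95,0,72,-1,2,120,0,72,-1,2,134,0,72,-1,2,134,0,72]' && python3 -m creep '[0,0,0,0,60,0,0,0,0,50,0,0,0,0,42,0,0,0,0,30,0,0,0,0,30]' 60 && python3 -m creep '[0,0,0,0,30,0,0,-3,0,30,0,0,-10,0,30,0,0,-40,0,30,0,0,-100,0,30]' && python3 -m creep '[0,0,-60,0,30,0,0,-120,0,30,0,0,-150,0,30,0,0,-150,0,30]'
python3 -c "
from h import *
print(go(397.7,388.7,255,90.7))"
```

```text
time_s: 14.25
eef_pos: [497.2, -370.3, 6.6]
tool_rot: [0.737, 0.675, -0.0, -0.0]
force: [-0.3, 0.4, 0.1]
finger_gap: 0.845
grip_force: 0.0
time_s: 14.88
eef_pos: [497.8, -370.8, 7.9]
tool_rot: [0.737, 0.676, 0.0, 0.001]
force: [0.4, 0.1, 5.9]
finger_gap: 0.417
grip_force: 61.9
time_s: 15.5
eef_pos: [495.4, -368.7, 104.8]
tool_rot: [0.737, 0.676, -0.0, -0.004]
force: [1.5, -1.3, -1.7]
finger_gap: 0.419
grip_force: 60.9
time_s: 16.0
eef_pos: [498.2, -371.2, 259.6]
tool_rot: [0.737, 0.676, 0.0, 0.003]
force: [-0.3, 0.9, -3.3]
finger_gap: 0.417
grip_force: 61.1
('shift', array([ 748.2, -166.3,    1.1]), 'turn', np.float64(-5.7), 'yaw0', np.float64(85.0))
```

```bash
python3 -m creep '[60,-13,0,0,30,120,-27,0,0,30,180,-40,0,0,30,240,-53,0,0,30,300,-67,0,0,30]' >/dev/null && python3 -m creep '[60,-13,0,0,30,120,-27,0,0,30,180,-40,0,0,30,240,-53,0,0,30,300,-67,0,0,30]' >/dev/null&& python3 -m creep '[60,-13,0,-2,30,110,-25,0,-4,30,140,-31,0,-5.5,30,148,-33,0,-5.5,30,148,-33,0,-5.5,30]'
python3 - <<'E'
from h import *
s=cam('wrist'); save(s,'w7.png',k=1.25); np.savez('w7.npz',**{k:s[k] for k in('K','d','R','t','color')})
for i in range(1): print(go(397.7,388.7,13,90.7))
E
```

```text
time_s: 17.88
eef_pos: [395.4, 388.5, 254.9]
tool_rot: [0.704, 0.71, -0.002, 0.0]
force: [-0.2, 0.4, -2.6]
finger_gap: 0.416
grip_force: 61.0
('shift', array([  1.3,   2.4, 242.4]), 'turn', np.float64(-0.2), 'yaw0', np.float64(90.5))
```

View pics/w7.png

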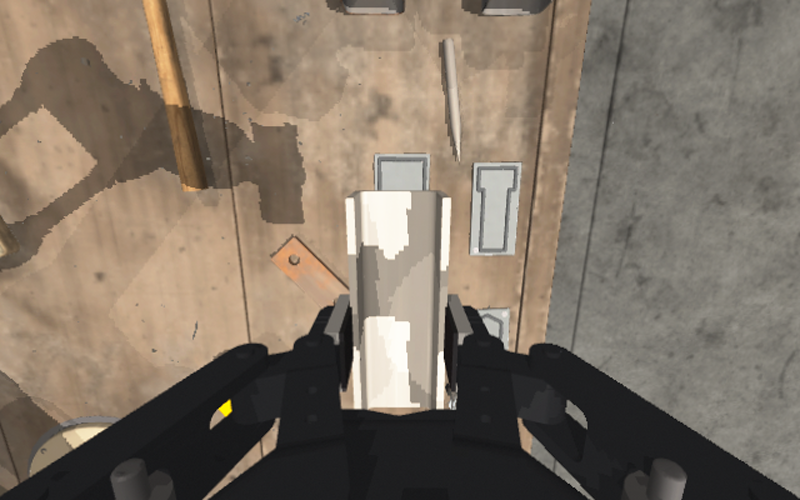

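The channel is held straight. The pad's far edge runs (374,154)-(429,152), the bolt pad corners are (473,163), (521,162), (516,256) and (470,254), and the channel's far end is at (354..450,191).

Run:
```python
from h import *
s=dict(np.load('w7.npz'))
print('pad end',w(s,np.array([(374,154),(429,152)])/1.25,3)[:,:2].round(1).tolist())
p=w(s,np.array([(473,163),(521,162),(516,256),(470,254)])/1.25,3)[:,:2];print('bolt',p.round(0).tolist(),p.mean(0))
o=env.get_obs();z=o['eef_pos'][2]-7.3
print(o['eef_pos'],'chan far end',w(s,np.array([(346,196),(451,196),(354,191),(442,191)])/1.25,[z+26,z+26,z,z])[:,:2].round(1).tolist())
```

```text
pad end [[368.3, 453.7], [426.9, 456.3]]
bolt [[474.0, 445.0], [526.0, 447.0], [531.0, 342.0], [478.0, 344.0]] [502.22113157 394.4534137 ]
[395.73895694 388.00311907 255.45237966] chan far end [[377.2, 441.3], [413.2, 441.7], [376.7, 440.3], [413.2, 440.7]]
```

```bash
python3 -m creep '[1,2,60,0,30,1,2,120,0,30,1,2,180,0,30,1,2,225,0,30,1,2,242,0,30]' && python3 -m creep '[0,0,1,0,30,0,0,1,0,30,0,0,1,0,30]' && python3 -m creep '[0,0,1,0,30,0,0,2,0,30,0,0,2,0,30]'
```

```text
time_s: 18.55
eef_pos: [396.6, 387.1, 11.9]
tool_rot: [0.705, 0.709, -0.003, -0.0]
force: [0.7, -0.0, -2.0]
finger_gap: 0.418
grip_force: 60.9
time_s: 18.92
eef_pos: [399.0, 390.6, 15.0]
tool_rot: [0.704, 0.71, 0.001, 0.0]
force: [0.1, 0.4, -1.6]
finger_gap: 0.416
grip_force: 61.4
time_s: 19.3
eef_pos: [398.0, 390.4, 11.8]
tool_rot: [0.704, 0.71, -0.0, 0.0]
force: [-0.1, -0.6, -2.4]
finger_gap: 0.415
grip_force: 61.4
```

```bash
python3 -m creep '[0,0,1,0,30,0,0,1,0,30,0,0,2,0,30,0,0,2,0,30]' && python3 -c "
from h import *
print(env.get_obs()['force'])"
```

```text
time_s: 19.8
eef_pos: [398.2, 390.5, 10.7]
tool_rot: [0.704, 0.71, 0.0, 0.0]
force: [-1.4, -1.0, 5.3]
finger_gap: 0.422
grip_force: 62.3
[-1.42295897 -1.01053678  5.25539098]
```

```bash
python3 -m creep '[0,0,0,0,42,0,0,0,0,50,0,0,0,0,58,0,0,-5,0,65,0,0,-15,0,65]' && python3 -m creep '[0,0,-50,0,65,0,0,-110,0,65,0,0,-170,0,65,0,0,-220,0,65,0,0,-230,0,65]' > /dev/null && python3 -m creep '[-60,0,0,0,65,-120,0,0,0,65,-180,10,0,0,65,-240,30,0,0,65,-240,30,0,0,65]'
python3 - <<'E'
from h import *
s=cam('wrist'); save(s,'w8.png',k=1.25); np.savez('w8.npz',**{k:s[k] for k in('K','d','R','t','color')})
print(go(504,-255,250,81.5))
E
```

```text
time_s: 20.42
eef_pos: [397.9, 390.2, 24.9]
tool_rot: [0.704, 0.71, -0.0, -0.0]
force: [0.4, -0.9, -0.4]
finger_gap: 0.761
grip_force: 0.0
time_s: 21.68
eef_pos: [430.7, 146.8, 254.2]
tool_rot: [0.707, 0.708, -0.001, 0.0]
force: [-0.7, 1.7, 0.4]
finger_gap: 0.762
grip_force: 0.0
('shift', array([-404.1,   72.3,    4.1]), 'turn', np.float64(8.7), 'yaw0', np.float64(90.2))
```

View pics/w8.png

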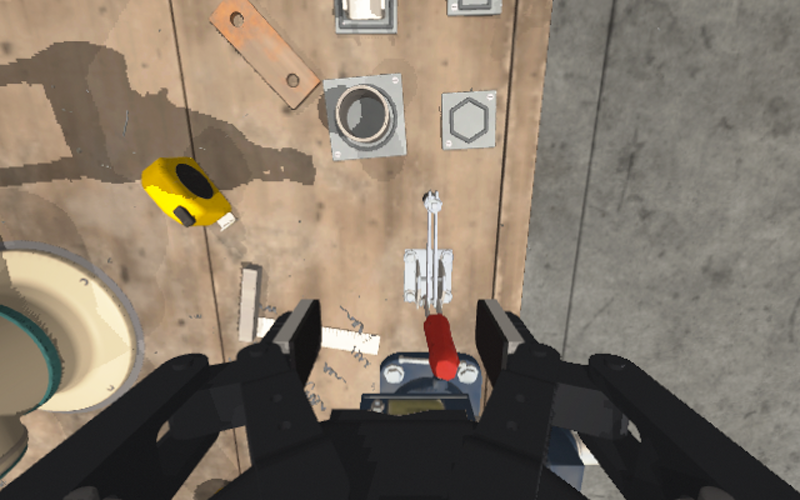

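The ring sits centred in its outline and the channel's near end is inside its own. On to the bolt; to save pictures I'll measure it numerically.

```bash
python3 -m creep '[-60,12,0,0,65,-120,24,0,0,65,-180,36,0,0,65,-240,48,0,0,65,-300,60,0,0,65]' >/dev/null && python3 -m creep '[-60,10,0,2,65,-90,11,0,5,65,-104,12,20,8.7,60,-104,12,60,8.7,60,-104,12,80,8.7,60]' >/dev/null;  python3 -m creep '[0,0,0,0,60,0,0,0,0,60,0,0,0,0,60]'
cat >> h.py <<'E'
def rect(s,c,half,z,ppm=4):
    """orthographic patch at height z: rows = +x up, cols = +y left"""
    n=int(2*half*ppm); i,j=np.mgrid[0:n,0:n]
    X=np.stack([c[0]+half-i/ppm,c[1]+half-j/ppm,np.full(i.shape,float(z))],-1)
    m=px(s,X.reshape(-1,3)).reshape(n,n,2).astype(np.float32)
    return cv2.remap(s['color'],m,None,cv2.INTER_LINEAR)
def bright(s,c,half,z,thr,ppm=4,area=300):
    g=cv2.cvtColor(rect(s,c,half,z,ppm),cv2.COLOR_RGB2HSV)
    m=((g[...,2]>thr)&(g[...,1]<70)).astype(np.uint8); m=cv2.morphologyEx(m,cv2.MORPH_CLOSE,np.ones((9,9)))
    for k in cv2.findContours(m,0,2)[0]:
        if cv2.contourArea(k)<area*ppm*ppm*.3: continue
        (a,b),(wd,h),an=cv2.minAreaRect(k)
        print('centre',round(c[0]+half-b/ppm,1),round(c[1]+half-a/ppm,1),'size',round(wd/ppm,1),round(h/ppm,1),'ang',round(an,1),'area',cv2.contourArea(k)/ppm**2)
E
python3 - <<'E'
from h import *
s=cam('wrist'); np.savez('w9.npz',**{k:s[k] for k in('K','d','R','t','color')})
for t in(130,160,190): print(t);bright(s,(504,-255),60,12,t)
print('nut');bright(s,(397,-255),30,14,170)
print(go(504,-255,5,81.5),env.get_obs()['eef_pos'])
E
```

```text
time_s: 23.35
eef_pos: [506.6, -252.6, 176.1]
tool_rot: [0.756, 0.655, 0.0, 0.001]
force: [-0.7, 0.2, -0.2]
finger_gap: 0.706
grip_force: 0.0
130
centre 458.6 -204.1 size 23.0 17.8 ang 14.0 area 157.9375
centre 456.4 -289.8 size 27.7 9.8 ang 64.7 area 173.59375
centre 507.8 -253.8 size 88.8 32.6 ang 2.1 area 1603.59375
centre 529.5 -235.9 size 24.0 25.8 ang 90.0 area 311.15625
centre 557.9 -299.8 size 12.2 30.0 ang 90.0 area 249.59375
centre 554.1 -243.9 size 19.8 72.8 ang 90.0 area 1204.6875
160
centre 458.8 -204.2 size 23.0 17.2 ang 14.0 area 102.59375
centre 507.8 -257.0 size 83.4 26.5 ang 7.1 area 1279.96875
centre 530.2 -235.9 size 22.0 25.8 ang 90.0 area 293.5
centre 557.9 -299.8 size 12.2 30.0 ang 90.0 area 249.59375
centre 554.4 -243.9 size 19.2 72.8 ang 90.0 area 1202.375
190
centre 508.4 -258.4 size 80.6 22.6 ang 8.7 area 1089.8125
centre 531.1 -235.9 size 19.8 25.8 ang 90.0 area 273.875
centre 557.9 -299.8 size 12.2 30.0 ang 90.0 area 193.75
centre 554.6 -243.8 size 18.8 69.5 ang 90.0 area 1138.59375
nut
centre 397.1 -254.0 size 25.5 27.2 ang 40.2 area 515.90625
('shift', array([ -2.4,  -2.5, 171. ]), 'turn', np.float64(0.3), 'yaw0', np.float64(81.8)) [ 506.48910323 -252.741394    175.97690903]
```

```bash
cat > prof.py <<'E'
from h import *
def prof(s,c,half,z,rows,thr=170):
    g=cv2.cvtColor(rect(s,c,half,z),cv2.COLOR_RGB2HSV); m=(g[...,2]>thr)&(g[...,1]<60)
    n=m.shape[0]; m[:int((half-rows)*4)]=0; m[int((half+rows)*4):]=0
    out=[]
    for j in range(0,n,12):
        r=np.where(m[:,j])[0]
        if len(r)>8: out.append((round(c[1]+half-j/4),round(c[0]+half-r.min()/4,1),round(c[0]+half-r.max()/4,1)))
    return out
E
python3 - <<'E'
from prof import *
s=dict(np.load('w9.npz'))
print(prof(s,(506,-255),51,12,19))
E
```

```text
[(-219, np.float64(515.2), np.float64(501.5)), (-222, np.float64(524.8), np.float64(500.2)), (-225, np.float64(524.2), np.float64(500.5)), (-228, np.float64(523.5), np.float64(504.0)), (-231, np.float64(517.8), np.float64(502.5)), (-234, np.float64(517.0), np.float64(501.8)), (-237, np.float64(516.2), np.float64(501.2)), (-240, np.float64(515.5), np.float64(500.8)), (-243, np.float64(515.0), np.float64(500.5)), (-246, np.float64(514.2), np.float64(499.8)), (-249, np.float64(514.0), np.float64(499.2)), (-252, np.float64(513.8), np.float64(498.8)), (-255, np.float64(513.2), np.float64(498.2)), (-258, np.float64(512.8), np.float64(497.8)), (-261, np.float64(511.8), np.float64(498.8)), (-264, np.float64(510.2), np.float64(497.8)), (-267, np.float64(510.2), np.float64(497.0)), (-270, np.float64(509.8), np.float64(496.5)), (-273, np.float64(508.8), np.float64(496.0)), (-276, np.float64(508.8), np.float64(495.5)), (-279, np.float64(508.0), np.float64(494.8)), (-282, np.float64(507.5), np.float64(494.2)), (-285, np.float64(506.2), np.float64(493.5)), (-288, np.float64(506.5), np.float64(493.0)), (-291, np.float64(506.0), np.float64(492.5)), (-294, np.float64(505.8), np.float64(492.0)), (-297, np.float64(502.8), np.float64(497.2))]
```

```bash
python3 -m creep '[-4.5,0,50,1.6,50,-4.5,0,100,1.6,50,-4.5,0,140,1.6,50,-4.5,0,160,1.6,50,-4.5,0,167,1.6,50]' && python3 -m creep '[0,0,3,0,50,0,0,4,0,50,0,0,4,0,50]' && python3 -c "
from h import *
print(env.get_obs()['eef_pos'],go(505.5,-257,5,80))"
```

```text
time_s: 24.02
eef_pos: [504.8, -257.1, 7.1]
tool_rot: [0.765, 0.644, -0.0, -0.001]
force: [0.3, 0.1, 0.8]
finger_gap: 0.585
grip_force: 0.0
time_s: 24.4
eef_pos: [505.6, -257.6, 4.7]
tool_rot: [0.765, 0.644, 0.0, 0.001]
force: [-0.4, -0.1, -0.5]
finger_gap: 0.588
grip_force: 0.0
[ 505.61970193 -257.56932631    4.69664713] ('shift', array([ 0.5, -0.2, -0.3]), 'turn', np.float64(0.2), 'yaw0', np.float64(80.2))
```

```bash
python3 -m creep '[0,0,0,0,35,0,0,0,0,25,0,0,0,0,15,0,0,0,0,8,0,0,0,0,8]' 70 && python3 -m creep '[0,0,0,0,8,0,0,0,0,8,0,0,-4,0,8,0,0,-12,0,8,0,0,-50,0,8]' && python3 -m creep '[0,0,-60,0,8,0,0,-120,0,8,0,0,-180,0,8,0,0,-205,0,8,0,0,-205,0,8]'
python3 -c "
from h import *
print(go(501.5,393,255,92.3))"
```

```text
time_s: 25.02
eef_pos: [505.2, -257.3, 4.2]
tool_rot: [0.765, 0.644, 0.0, 0.0]
force: [-1.0, 0.9, 4.4]
finger_gap: 0.153
grip_force: 68.4
time_s: 25.65
eef_pos: [503.1, -255.9, 52.1]
tool_rot: [0.765, 0.644, -0.001, -0.003]
force: [0.8, -0.7, -2.0]
finger_gap: 0.15
grip_force: 68.5
time_s: 26.28
eef_pos: [505.9, -257.7, 261.2]
tool_rot: [0.765, 0.644, 0.001, 0.003]
force: [-0.4, -0.2, -2.9]
finger_gap: 0.152
grip_force: 68.6
('shift', array([ 640.5, -115.2,    4.2]), 'turn', np.float64(-12.1), 'yaw0', np.float64(80.2))
```

```bash
python3 -m creep '[60,-10,0,0,8,120,-21,0,0,8,180,-32,0,0,8,240,-43,0,0,8,300,-54,0,0,8]' >/dev/null && python3 -m creep '[60,-11,0,0,8,120,-22,0,0,8,180,-33,0,0,8,240,-44,0,0,8,300,-55,0,0,8]' >/dev/null&& python3 -m creep '[30,-5,0,-5,8,40,-6,0,-10,8,40,-6,0,-12,8,40,-6,0,-12,8,40,-6,0,-12,8]'
python3 - <<'E'
from h import *
s=cam('wrist'); np.savez('w10.npz',**{k:s[k] for k in('K','d','R','t','color')}); save(s,'w10.png',k=1.25)
print(go(501.5,393.3,8,92.2),env.get_obs()['eef_pos'])
E
```

```text
time_s: 28.15
eef_pos: [500.7, 392.1, 258.4]
tool_rot: [0.694, 0.72, -0.0, 0.0]
force: [-0.1, 0.1, -2.1]
finger_gap: 0.155
grip_force: 68.6
('shift', array([  1.2,   0.8, 250.6]), 'turn', np.float64(-0.1), 'yaw0', np.float64(92.1)) [500.76433528 392.18259859 258.64252401]
```

View pics/w10.png

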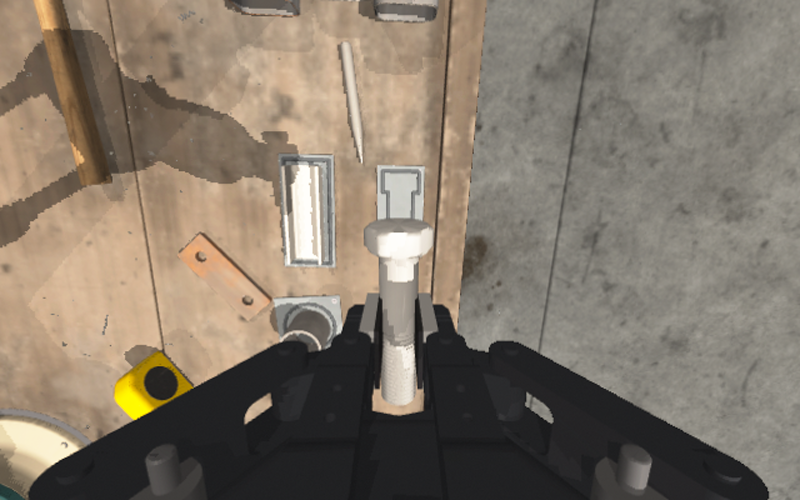

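The bolt is held straight with its head forward (400,240). The channel lies fully inside its outline at (308,210). The bolt pad's far edge runs (377,167)-(425,166).

Run:
```python
from h import *
s=dict(np.load('w10.npz'))
print('pad far edge',w(s,np.array([(377,167),(425,166)])/1.25,3)[:,:2].round(1).tolist())
print('outline top',w(s,np.array([(382,171),(419,170)])/1.25,5)[:,:2].round(1).tolist())
print('head',w(s,np.array([(400,220),(365,240),(433,240)])/1.25,[278,266,266])[:,:2].round(1).tolist())
print('shank',w(s,np.array([(399,270),(398,380)])/1.25,264)[:,:2].round(1).tolist())
```

```text
pad far edge [[475.5, 443.6], [527.6, 446.7]]
outline top [[481.1, 439.7], [521.2, 442.3]]
head [[499.8, 436.8], [486.7, 426.2], [513.0, 427.2]]
shank [[500.3, 413.8], [501.9, 362.8]]
```

```bash
python3 -m creep '[-0.5,1.3,60,0,8,-0.5,1.3,120,0,8,-0.5,1.3,180,0,8,-0.5,1.3,230,0,8,-0.5,1.3,246,0,8]' && python3 -m creep '[0,0,1,0,8,0,0,2,0,8,0,0,2,0,8,0,0,2,0,8]' && python3 -m creep '[0,0,1,0,8,0,0,2,0,8,0,0,2,0,8,0,0,2,0,8]'
```

```text
time_s: 28.82
eef_pos: [500.1, 390.8, 9.8]
tool_rot: [0.694, 0.72, -0.003, -0.001]
force: [-0.6, 0.3, -1.5]
finger_gap: 0.151
grip_force: 68.7
time_s: 29.32
eef_pos: [502.7, 393.0, 12.2]
tool_rot: [0.693, 0.721, 0.001, 0.0]
force: [0.6, 0.8, -1.7]
finger_gap: 0.151
grip_force: 68.7
time_s: 29.82
eef_pos: [502.0, 392.6, 8.6]
tool_rot: [0.693, 0.721, -0.0, 0.0]
force: [0.3, 0.1, -2.0]
finger_gap: 0.152
grip_force: 68.7
```

```bash
python3 -m creep '[-0.5,0,1,0,8,-0.5,0,1,0,8,-0.5,0,1.5,0,8,-0.5,0,1.5,0,8]'; python3 -c "
from h import *
print(env.get_obs()['force'])"
```

```text
time_s: 30.32
eef_pos: [502.1, 392.1, 7.4]
tool_rot: [0.693, 0.721, 0.0, 0.0]
force: [-0.0, -0.5, -0.7]
finger_gap: 0.153
grip_force: 68.7
[-0.00703579 -0.49626407 -0.68433176]
```

```bash
python3 -m creep '[0,0,0.7,0,8,0,0,0.7,0,8,0,0,0.7,0,8]' && python3 -m creep '[0,0,0,0,18,0,0,0,0,24,0,0,0,0,32,0,0,-5,0,40,0,0,-20,0,40]' && python3 -m creep '[0,0,-60,0,50,0,0,-120,0,50,0,0,-180,0,50,-50,0,-220,0,50,-80,0,-220,0,50]' >/dev/null; python3 -m creep '[0,0,0,0,50,0,0,0,0,50,0,0,0,0,50]'
python3 - <<'E'
from prof import *
s=cam('wrist'); np.savez('w11.npz',**{k:s[k] for k in('K','d','R','t','color')})
print([tuple(map(float,a)) for a in prof(s,(502,394),56,14,20,190)])
for n,c in (('bolt',(502,394)),):
    g=rect(s,c,56,5); cv2.imwrite('pics/b.png',g[:,:,::-1]); a=rect(s,(397,389),66,5); r=rect(s,(396,247),50,5)
    f=lambda x:cv2.resize(x,(264,264))
    cv2.imwrite('pics/chk.png',np.hstack([cv2.resize(g,(390,390)),cv2.resize(a,(390,390))])[:,:,::-1])
E
```

```text
time_s: 30.7
eef_pos: [502.1, 392.1, 7.2]
tool_rot: [0.693, 0.721, 0.0, 0.0]
force: [-1.5, -1.8, 5.8]
finger_gap: 0.153
grip_force: 69.3
time_s: 31.32
eef_pos: [501.6, 391.8, 26.4]
tool_rot: [0.693, 0.721, -0.001, -0.0]
force: [-0.3, 0.4, 0.8]
finger_gap: 0.469
grip_force: 0.0
time_s: 32.33
eef_pos: [504.9, 313.0, 246.2]
tool_rot: [0.693, 0.721, -0.0, -0.0]
force: [-0.0, 0.2, 0.1]
finger_gap: 0.586
grip_force: 0.0
[(444.0, 522.0, 516.5), (435.0, 517.0, 484.5), (432.0, 516.8, 492.5), (429.0, 517.5, 492.2), (426.0, 517.8, 492.5), (423.0, 518.0, 515.5), (420.0, 508.8, 484.8), (417.0, 509.0, 494.5), (414.0, 522.0, 494.8), (411.0, 522.0, 482.2), (408.0, 522.0, 482.2), (405.0, 522.0, 482.2), (402.0, 522.0, 482.2), (399.0, 522.0, 482.2), (396.0, 522.0, 482.2), (393.0, 522.0, 482.2), (390.0, 522.0, 482.2), (387.0, 522.0, 482.2), (384.0, 522.0, 482.2), (381.0, 522.0, 482.2), (378.0, 522.0, 482.2), (375.0, 522.0, 482.2), (372.0, 522.0, 482.2), (369.0, 522.0, 482.2), (366.0, 522.0, 482.2), (363.0, 522.0, 482.2), (360.0, 522.0, 482.2), (357.0, 522.0, 482.2), (354.0, 522.0, 482.2), (351.0, 522.0, 482.2), (348.0, 522.0, 482.2), (345.0, 522.0, 482.2)]
```

View pics/chk.png

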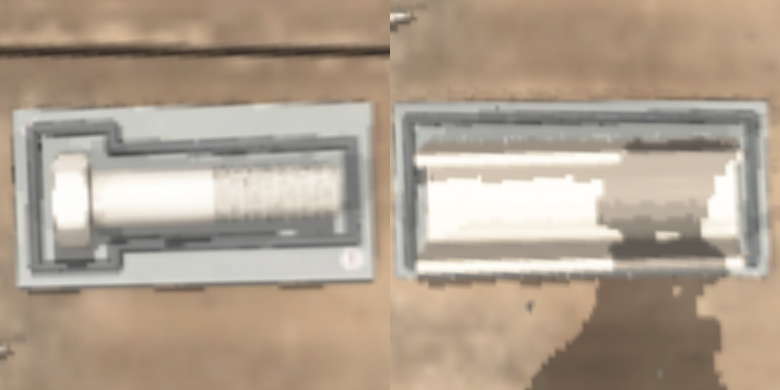

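Both are in place: the bolt is inside its T with its head at the wide end, and the channel is inside its rectangle (its top edges look shifted only by parallax). Last is the nut.

```bash
python3 -c "
from h import *
print(go(397,-255,250,90))"
```

```text
('shift', array([-563.3, -130.2,   -3.8]), 'turn', np.float64(2.3), 'yaw0', np.float64(92.3))
```

```bash
python3 -m creep '[-60,-13,0,0,50,-120,-27,-5,0,50,-180,-41,-5,0,50,-240,-55,-5,0,50,-300,-69,-5,0,50]' >/dev/null && python3 -m creep '[-60,-14,0,0,50,-120,-28,0,0,50,-180,-42,0,0,50,-240,-56,0,0,50,-263,-61,0,2.3,50]' >/dev/null;  python3 -m creep '[0,0,40,0,50,0,0,90,0,50,0,0,100,0,50,0,0,100,0,50,0,0,100,0,50]'
python3 - <<'E'
from h import *
s=cam('wrist'); np.savez('w12.npz',**{k:s[k] for k in('K','d','R','t','color')})
g=cv2.cvtColor(rect(s,(397,-255),25,14,8),cv2.COLOR_RGB2HSV)
o=env.get_obs();print(o['eef_pos'])
for t in(150,175,200):
    m=((g[...,2]>t)&(g[...,1]<70)).astype(np.uint8); m=cv2.morphologyEx(m,cv2.MORPH_OPEN,np.ones((7,7)))
    k=max(cv2.findContours(m,0,2)[0],key=cv2.contourArea); k=cv2.convexHull(k)
    P=k.reshape(-1,2)/8; X=np.c_[397+25-P[:,1],-255+25-P[:,0]]
    # width by direction
    a=np.arange(0,180,2); wd=[np.ptp(X@[np.cos(np.radians(q)),np.sin(np.radians(q))]) for q in a]
    M=cv2.moments(k); print(t,'c',397+25-M['m01']/M['m00']/8,-255+25-M['m10']/M['m00']/8,'area',M['m00']/64)
    W=np.array(wd); s3=(W[:30]+W[30:60]+W[60:90])/3; i=s3.argmin(); print('flat normal deg mod60',a[i],s3[i].round(1),s3.max().round(1), W[[i,i+30,i+60]].round(1))
print(go(397.3,-254.6,5,90))
E
```

```text
time_s: 34.25
eef_pos: [398.2, -256.3, 153.4]
tool_rot: [0.708, 0.707, 0.0, 0.002]
force: [0.0, 0.6, 0.2]
finger_gap: 0.589
grip_force: 0.0
[ 398.11808792 -256.24087359  153.40947864]
150 c 396.6318222461962 -253.24277683825852 area 535.8828125
flat normal deg mod60 54 25.4 27.4 [25.9 25.3 25.1]
175 c 396.5286622578736 -253.5326207315331 area 510.34375
flat normal deg mod60 52 24.9 26.7 [25.2 24.9 24.5]
200 c 396.45457788608246 -253.3828450017014 area 474.484375
flat normal deg mod60 50 24.2 25.4 [25.  24.2 23.6]
('shift', array([  2. ,  -1.3, 148.4]), 'turn', np.float64(-0.1), 'yaw0', np.float64(89.9))
```

```bash
python3 -m creep '[2.2,-1,40,8,48,2.2,-1,80,8,48,2.2,-1,120,8,48,2.2,-1,140,8,48,2.2,-1,146,8,48]' && python3 -m creep '[0,0,2,0,48,0,0,3,0,48,0,0,3,0,48]' && python3 -m creep '[0,0,0,0,40,0,0,0,0,32,0,0,0,0,24,0,0,0,0,16,0,0,0,0,16]' 60 &&  python3 -m creep '[0,0,0,0,16,0,0,0,0,16,0,0,-4,0,16,0,0,-12,0,16,0,0,-50,0,16]' && python3 -m creep '[0,0,-60,0,16,0,0,-120,0,16,0,0,-180,0,16,0,0,-205,0,16,0,0,-205,0,16]'
python3 - <<'E'
from h import *
print(go(502.8,245.5,255,86))
E
```

```text
time_s: 34.92
eef_pos: [396.2, -253.5, 5.6]
tool_rot: [0.755, 0.655, 0.0, 0.0]
force: [-0.2, -0.3, 0.5]
finger_gap: 0.563
grip_force: 0.0
time_s: 35.3
eef_pos: [396.3, -253.7, 3.4]
tool_rot: [0.755, 0.655, 0.0, 0.001]
force: [0.2, -0.5, -0.5]
finger_gap: 0.56
grip_force: 0.0
time_s: 35.92
eef_pos: [396.0, -253.4, 3.0]
tool_rot: [0.755, 0.655, 0.0, 0.0]
force: [-0.6, 0.8, 5.8]
finger_gap: 0.256
grip_force: 59.0
time_s: 36.55
eef_pos: [394.2, -251.9, 51.6]
tool_rot: [0.755, 0.655, -0.0, -0.003]
force: [1.3, 0.1, -0.8]
finger_gap: 0.254
grip_force: 59.0
time_s: 37.17
eef_pos: [396.5, -253.9, 259.8]
tool_rot: [0.755, 0.655, 0.0, 0.003]
force: [0.7, 0.0, -1.4]
finger_gap: 0.254
grip_force: 59.1
('shift', array([509.4,  34.8,   3.5]), 'turn', np.float64(-4.1), 'yaw0', np.float64(81.9))
```

```bash
python3 -m creep '[60,4,0,0,16,120,8,0,0,16,180,12,0,0,16,240,16,0,0,16,300,20,0,0,16]' >/dev/null && python3 -m creep '[60,4,0,0,16,120,8,0,0,16,180,12,0,0,16,209,15,0,-6,16,209,15,0,-11.6,16]' >/dev/null;  python3 -m creep '[0,0,50,0,16,0,0,110,0,16,0,0,150,0,16,0,0,150,0,16,0,0,150,0,16]'
python3 - <<'E'
from h import *
s=cam('wrist'); np.savez('w13.npz',**{k:s[k] for k in('K','d','R','t','color')})
print(go(502.8,245.6,9,93.5),env.get_obs()['eef_pos'],env.get_obs()['finger_gap'])
E
```

```text
time_s: 39.05
eef_pos: [502.7, 245.9, 108.0]
tool_rot: [0.685, 0.728, 0.0, 0.0]
force: [0.7, 0.1, -0.7]
finger_gap: 0.252
grip_force: 59.1
('shift', array([-0.6, -0.9, 99.9]), 'turn', np.float64(-0.0), 'yaw0', np.float64(93.5)) [503.37861278 246.14144838 108.88469599] 0.2520815742772789
```

```bash
python3 -m creep '[0,-0.5,40,0,16,0,-0.5,75,0,16,0,-0.5,95,0,16,0,-0.5,98,0,16,0,-0.5,98,0,16]' && python3 -m creep '[0,0,1,0,16,0,0,3,0,16,0,0,3,0,16,0,0,3,0,16]'
```

```text
time_s: 39.72
eef_pos: [503.1, 246.2, 11.1]
tool_rot: [0.685, 0.728, 0.001, 0.001]
force: [-0.1, 0.0, -1.1]
finger_gap: 0.254
grip_force: 59.1
time_s: 40.22
eef_pos: [501.7, 245.7, 6.7]
tool_rot: [0.685, 0.728, 0.0, 0.0]
force: [0.4, 0.1, -1.3]
finger_gap: 0.253
grip_force: 59.1
```

```bash
python3 -m creep '[0,1,0,0,16,0,1,0.7,0,16,0,1,1.2,0,16,0,1,1.2,0,16]' && python3 -m creep '[0,0,0,0,16,0,0,0,0,16]'
```

```text
time_s: 40.72
eef_pos: [503.0, 245.8, 6.1]
tool_rot: [0.685, 0.728, 0.0, 0.0]
force: [-0.8, -1.0, 5.3]
finger_gap: 0.251
grip_force: 59.8
time_s: 40.98
eef_pos: [503.0, 245.9, 6.0]
tool_rot: [0.685, 0.728, 0.0, 0.0]
force: [-0.5, -0.6, 5.1]
finger_gap: 0.254
grip_force: 59.9
```

Contact. I'll release, rise, back off and check numerically.

```bash
python3 -m creep '[0,0,0,0,28,0,0,0,0,34,0,0,0,0,40,0,0,-5,0,45,0,0,-20,0,45]' && python3 -m creep '[0,0,-50,0,50,0,0,-110,0,50,0,0,-160,0,50,0,0,-200,0,50,0,0,-200,0,50]' >/dev/null;  python3 -m creep '[-60,0,0,0,50,-80,0,0,0,50,-80,0,0,0,50,-80,0,0,0,50]'
python3 - <<'E'
from h import *
s=cam('wrist')
c=(502.5,246);h=32
def mom(m,pp=8):
    k=cv2.convexHull(np.vstack([q for q in cv2.findContours(m,0,2)[0] if cv2.contourArea(q)>300])); M=cv2.moments(k)
    x,y,ww,hh=cv2.boundingRect(k); return 'c',round(c[0]+h-M['m01']/M['m00']/pp,1),round(c[1]+h-M['m10']/M['m00']/pp,1),'area',M['m00']/pp**2,'bbox x,y',hh/pp,ww/pp
r=rect(s,c,h,15,8); g=cv2.cvtColor(r,cv2.COLOR_RGB2HSV)
yy,xx=np.mgrid[0:g.shape[0],0:g.shape[1]]; rad=np.hypot(yy-256,xx-256)/8
for t in(215,235): print('nut',t,mom(((g[...,2]>t)&(rad<19)).astype(np.uint8)))
g=cv2.cvtColor(rect(s,c,h,5,8),cv2.COLOR_RGB2HSV)
for t in(90,110,125): print('bead',t,mom(((g[...,2]<t)&(rad<24)).astype(np.uint8)))
# coarse brightness map
v=cv2.resize(g[...,2],(26,26),interpolation=cv2.INTER_AREA)
for row in v: print(' '.join('%3d'%a for a in row))
E
```

```text
time_s: 41.6
eef_pos: [502.1, 245.6, 25.4]
tool_rot: [0.685, 0.728, -0.001, -0.0]
force: [0.4, -0.2, 0.9]
finger_gap: 0.529
grip_force: 0.0
time_s: 42.72
eef_pos: [507.4, 166.7, 225.1]
tool_rot: [0.685, 0.728, 0.0, -0.001]
force: [0.2, -0.0, 0.6]
finger_gap: 0.585
grip_force: 0.0
nut 215 ('c', 502.9, 245.9, 'area', 454.53125, 'bbox x,y', 23.5, 25.125)
nut 235 ('c', 502.9, 245.9, 'area', 422.4921875, 'bbox x,y', 22.5, 24.0)
bead 90 ('c', 486.2, 247.2, 'area', 35.7109375, 'bbox x,y', 3.625, 15.625)
bead 110 ('c', 503.0, 247.8, 'area', 674.1015625, 'bbox x,y', 37.25, 20.875)
bead 125 ('c', 502.7, 245.6, 'area', 1201.4375, 'bbox x,y', 38.25, 41.375)
189 196 193 175 167 164 162 167 177 188 197 196 196 194 199 197 197 193 180 173 164 166 173 195 204 206
179 179 175 158 157 162 169 177 186 187 188 191 189 185 191 194 191 192 194 196 198 200 203 180 200 205
170 192 200 202 204 205 207 207 205 204 204 204 205 204 205 208 207 208 207 206 206 206 206 167 196 206
174 197 217 233 227 209 207 206 206 204 204 203 204 204 205 205 205 206 206 206 206 206 207 178 195 208
185 194 232 230 242 210 207 19
[... 1557 characters left out ...]
 169 134 106  87  84  85  84  83  87 129 131 157 200 203 212 212 203 186 196
209 194 199 203 203 203 203 198 152 116 102 115 135 138 141 145 151 162 192 201 215 239 237 218 186 189
207 187 193 203 204 204 204 203 199 187 188 191 197 198 199 199 199 200 201 202 208 238 239 214 185 190
206 190 188 203 204 203 203 203 203 203 203 202 202 202 202 202 201 200 201 204 204 210 210 202 187 200
207 199 187 201 202 204 202 200 199 197 191 180 177 180 180 174 163 158 154 153 149 144 151 167 185 205
209 207 188 196 204 207 205 187 170 166 161 169 170 173 177 179 180 184 186 188 190 192 200 209 210 209
208 208 207 208 210 211 209 196 195 198 204 212 211 211 212 212 210 209 208 210 211 210 209 209 209 206
```

```bash
python3 -c "
from cell import ticket
print(ticket.sign_off())"
```

```text
the job is handed in; nothing more can be done
None
```

The job is handed in at about 43 s: pipe ring, channel, bolt (head at the wide end) and nut each lie inside their matching outlines, and the ring stand was left upright in place.

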